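Wedge a waisted test bar tight in its V cradle

ROBOT

A 6-joint arm with a two-finger parallel gripper is mounted at the origin on a cart in front of the work surface, level with it; the furniture and walls round the work are solid. World frame = base frame: x ahead of the robot, y to its left, z up, the work surface at z = 0. Lengths are in m, angles in rad, forces in N, time in s.
With the tool pointing down it reaches from about 0.275 to 1 m from the base axis. Payload 8.4 kg.
Tool frame: the origin (TCP) lies on the centre line of the jaws, within the pads' length; the fingertips stand 17 mm ahead of it and the grasp point (between the pads) lies 2 mm behind it (bot.tcp_to_tips is the y of the fingertips in the tool frame, in m); y points along the fingers, z is the direction in which the jaws open and shut, and the axes are right-handed (so a half turn about y gives the same grasp; the last joint's range is limited). The gripper opens to 85 mm and grips with 20 to 120 N. Pads are 22 mm wide; open, the fingers measure 114 mm over their backs; the gripper's body (76 mm by 85 mm) begins 54 mm behind the grasp point. The pads swing forward as they close: fully open they stand 13 mm farther back than shut.
Start: joints at [-1.174, 0.353, 1.633, -0, 1.155, -0.002], TCP at [0.243, -0.576, 0.248] pointing down, gripper open.
Joint ranges: [-2.63, 2.63], [-0.92, 2.1], [0.06, 2.66], [-1.3, 4.44], [0, 2.69], [-3.02, 3.02]. Speed limits (rad/s): [2.22, 2.22, 2.79, 3.14, 3.14, 3.14].

INTERFACE

Orientations are given as a unit quaternion [x, y, z, w].
In Python, from workcell import bot, hand, kinematics, get_obs, vision, hand_in gives the robot as it stands. The module is installed in compiled form; this text tells all that it offers. Calls block until the motion is done:
- bot.reach(position, orientation): joint-space move of the TCP to a pose.
- bot.servo_line(position, ori=None, velocity=0.15): straight line of the TCP; ori=None keeps the orientation; velocity is the mean speed in m/s.
- bot.goto_joints(angles): joint-space move.
- hand.move_gripper(opening, strength=None): finger opening in m; strength is the grip in N (None keeps the last); returns when the fingers have stopped.
- bot.dwell(seconds).
- kinematics.solve_ik(position, orientation): joint angles nearest the present ones, or None.
- get_obs(): the state.
- vision.read_camera(name): name is "scene" or "top" or "wrist"; returns a dict with "frame" (480x640x3 uint8, red, green, blue), "intrinsics" (3x3 intrinsics, pixels), "view" (4x4, takes a point from world to camera coordinates). Camera axes: x right, y down, z forward; pixel columns grow to the right and rows downward; lengths in m; the calibration is good to about 2 mm. A picture is of the moment at which its call begins. There is no depth.
A pose or a line that the arm cannot do raises bot.IKError and nothing moves.
- hand_in(): hands the job in, once; it reports no verdict.
The state is a dict: "time_s": time; "joint_pos": joint angles; "joint_vel": joint speeds; "joint_efforts": joint torques, N m; "position": TCP position; "orientation": TCP orientation; "wrist_force": force on the tool from outside, world axes, zero at the start; "ft_torque": the same for the moment, N m; "gripper_width": finger opening in m.
Only numpy, scipy, OpenCV 4.12 (cv2) and the standard library are available. Lean on these libraries where they do the work, as an engineer would, in place of code of your own. Each camera call takes 0.05 s, during which the arm holds its last target.

TASK

Take the waisted round metal bar (not the straight one) from the plywood rack and lower it into the two V grooves of the metal clamping jig, between the end stop and the wedge-driven jaw; keep hold of it until it has settled in both grooves, then let go. Next take the mallet and, touching wedge and jaw with nothing but the mallet, tap the wooden wedge in until it stops advancing and the bar is tight between jaw and stop. Finally lay the mallet flat on the grey rubber mat again, and leave everything else where it stands.

Things in the scene. Friction and masses are not known exactly. Their poses are not given: they have to be found in the camera images.
- jig: jig: aluminium plate 100 x 262 x 12 mm (x, y, z), two dark V saddles (20 mm thick, at y = +58 and -58 mm, 57 mm high, reach 33 mm either side in x) that hold the bar along y; fixed stop (62 mm high) with its face at y = -86 mm; at +y the jaw, the wooden wedge, then a post 70 mm high, face at y = +120. Origin: underside, midway between the saddles. x is the way the wedge is driven.
- cradle_seat (a point): where the middle of the bar lies when seated in both V grooves, midway between stop and fully open jaw: on the jig's middle line, 55 mm above the worktop. It does not move with the bar. Along y the 160 mm bar has 8.5 to 10 mm of play in all before the wedge is driven. Its axes are those of the jig.
- jaw: steel end jaw of the jig, 32 mm wide, top 62 mm above the worktop; origin at the middle of its face toward the bar, 55 mm above the worktop. Slides along the jig's -y, 1 mm for every 4 mm of wedge travel, and pushes the bar against the stop.
- wedge_head (a point): middle of the struck end face of the wooden wedge (face 31 mm wide along jig y, 22 mm high; wedge 100 mm long, taper 1 in 4), 55 mm above the worktop at jig y = +104 mm. The face looks along the jig's -x, toward the robot. It moves with the wedge; its axes are those of the jig.
- wedge (a joint): travel of the wedge along the jig's +x in m; starts at 0 to 0.006, about 0.040 when the jaw has pushed the bar against the stop, then it grows stiff and is tight at 0.045 to 0.050 (limit 0.060 without a bar). Takes about 5 N to slide and stays where it is left; 10 to 15 N at the end makes it tight.
- waisted_bar: the bar to clamp: loose aluminium round bar, 160 mm long along its own y, its ends 30 mm in diameter and 45 mm long, the waist between them 20 mm in diameter and 70 mm long (fingers fit round the waist, between the saddles); 0.24 kg. Origin at its middle, on the axis. It may be rolled about y.
- waisted_bar_mid (a point): the middle of the waisted bar, on its axis (its centre of mass); y runs along the bar. In the rack it lies 40 mm above the worktop.
- straight_bar_mid (a point): middle of the other bar in the rack: plain aluminium, 30 mm in diameter all along, 160 mm long; to be left in the rack.
- rack: fixed plywood rack, base 150 x 150 x 10 mm, with two V-grooved places at rack x = -42 and +42 mm; bars lie along its y axis, axes 40 mm above the worktop; V walls at y = +56 and -56 mm, 16 mm thick. The two bars change places between starts. Origin: middle of the underside.
- mallet_grip (a point): point on the axis of the mallet's handle, 62 mm from the middle of the head, good to grip from above; the handle is wood, round, 20 mm in diameter. It runs along this point's x axis (head toward +x); the two white faces look along +y and -y. Lying flat it is 21 mm above the worktop.
- mallet_head (a point): middle of the mallet's head, a barrel lying across the handle, 90 mm between its two white plastic faces (along its y axis) and 36 mm in diameter; the handle leaves it along -x and ends in a 36 mm knob 160 mm away. All 0.35 kg. Lying flat on the mat its height is 21 mm.
- mat: grey rubber mat, 130 x 220 x 3 mm (x, y, z), fixed on the worktop before the jig; the mallet lies on it along its y axis, handle toward -y. Origin: middle of the underside.
- crucible: bystander: white porcelain crucible, 43 mm wide, 32 mm high; origin under its middle.
- dropper_bottle: bystander: amber dropper bottle with black top, 38 mm wide, 108 mm high; origin under its middle.
- sample_bottle: bystander: clear glass bottle, 56 mm wide, 112 mm high; origin under its middle.
- cap: bystander: white screw cap, 36 mm wide, 16 mm high; origin under its middle.
- stopper: bystander: black rubber stopper, 17 mm wide, 24 mm high; origin under its middle.
Not all that is in view belongs to the job. Of the things that look like the part that bears mallet_grip, the middle-sized one is meant.

How it is judged:
On the way, in this order (a step that is already met when the one before it is completed fails the run):
1. the waisted bar lies in both V grooves while still held (z of waisted_bar_mid in the frame of jig between 0.052 and 0.058 m and x of waisted_bar_mid in the frame of jig between -0.004 and 0.004 m and y of waisted_bar_mid in the frame of jig between -0.012 and 0.012 m and angle between the y axis of waisted_bar_mid and the y axis of jig, either way round below 0.05 rad and contact force between the fingers and waisted_bar above 0.5 N), for 0.1 s.
2. the bar is let go and rests in both V grooves (z of waisted_bar_mid in the frame of jig between 0.052 and 0.058 m and x of waisted_bar_mid in the frame of jig between -0.004 and 0.004 m and y of waisted_bar_mid in the frame of jig between -0.012 and 0.012 m and angle between the y axis of waisted_bar_mid and the y axis of jig, either way round below 0.05 rad and contact force between the fingers and waisted_bar below 0.05 N and linear speed of waisted_bar below 0.02 m/s), for 0.2 s.
3. the mallet is taken up off the mat (height (world z) of mallet_head above 0.04 m), for 0.1 s.
4. the wedge is driven in until the bar is tight between jaw and stop (z of waisted_bar_mid in the frame of jig between 0.052 and 0.058 m and x of waisted_bar_mid in the frame of jig between -0.004 and 0.004 m and y of waisted_bar_mid in the frame of jig between -0.012 and 0.012 m and angle between the y axis of waisted_bar_mid and the y axis of jig, either way round below 0.05 rad and contact force between jaw and waisted_bar above 4 N and value of joint wedge above 0.03 m), for 0.2 s.
At the end, for the whole second after the job is handed in: The waisted bar lies in both V grooves (within 3 mm in height, 4 mm across, 12 mm along, 0.05 rad), at rest, pressed by the jaw with over 4 N, wedge over 30 mm in; the mallet lies flat and still, head and gripping point over the rubber mat; the other things within 30 mm of where they stood (all of step 4 and linear speed of each of waisted_bar, mallet below 0.02 m/s and x of mallet_head in the frame of mat between -0.07 and 0.07 m and y of mallet_head in the frame of mat between -0.115 and 0.115 m and x of mallet_grip in the frame of mat between -0.07 and 0.07 m and y of mallet_grip in the frame of mat between -0.115 and 0.115 m and height (world z) of mallet_head below 0.028 m and height (world z) of mallet_grip below 0.03 m); the robot touches nothing.
It fails at once if wedge or jaw touched by the hand or arm (contact force between any of the fingers, the arm and jaw above 0.5 N or contact force between any of the fingers, the arm and wedge above 0.5 N).
It fails at once if wedge driven with a bar (contact force between waisted_bar and wedge above 0.5 N).
It fails at once if the straight bar taken out of its place (distance of straight_bar_mid from where it was at the start of the episode above 0.02 m).
It fails at once if a bystander shifted or knocked over (distance of any of crucible, dropper_bottle, sample_bottle, cap, stopper from where it was at the start of the episode above 0.03 m or angle between any of crucible, dropper_bottle, sample_bottle, cap, stopper's own z axis and vertical above 0.5 rad).
It also fails if it takes over 58 s, if anything falls off the work surface, if the arm or the gripper's body presses on something with over 40 N, if the wrist force passes 120 N, or if a joint passes its speed limit or range.

## Working session

There is one attempt and no reset: what is moved stays moved. The work goes in short steps, each a Python script; the robot and the scene stay as the last script left them, time stands still between calls to the robot, and variables do not carry over. Pictures are saved under pics/ and viewed, and the job is handed in when it is done.

```bash
mkdir -p pics; ls
python3 - <<'E'
from workcell import bot, hand, kinematics, get_obs, vision
import cv2,numpy as np
for n in ["scene","top","wrist"]:
    c=vision.read_camera(n); cv2.imwrite(f"pics/{n}0.png",c["frame"][...,::-1]); np.savez(f"{n}0.npz",**{k:np.array(c[k]) for k in("frame","intrinsics","view")})
    print(n,np.round(c["intrinsics"],1).tolist(),np.round(c["view"],4).tolist())
o=get_obs(); print(o, bot.tcp_to_tips)
E
```

```text
pics
scene [[541.6, 0.0, 318.1], [0.0, 541.6, 240.9], [0.0, 0.0, 1.0]] [[0.6301, -0.7765, 0.0002, -0.2002], [-0.3527, -0.2864, -0.8908, 0.3023], [0.6918, 0.5613, -0.4544, 1.0191], [0.0, 0.0, 0.0, 1.0]]
top [[437.1, 0.0, 321.6], [0.0, 437.1, 236.4], [0.0, 0.0, 1.0]] [[0.0067, -0.9998, 0.0199, 0.1427], [-0.9996, -0.0072, -0.0283, 0.5057], [0.0284, -0.0197, -0.9994, 1.1927], [0.0, 0.0, 0.0, 1.0]]
wrist [[354.5, 0.0, 321.1], [0.0, 354.5, 239.7], [0.0, 0.0, 1.0]] [[0.3869, -0.9221, -0.0008, -0.6251], [-0.8715, -0.3659, 0.3266, -0.0407], [-0.3014, -0.1257, -0.9452, 0.3799], [0.0, 0.0, 0.0, 1.0]]
{'time_s': 0.15, 'joint_pos': array([-1.17438071e+00,  3.53489783e-01,  1.63395497e+00,  2.34941975e-05,
        1.15518726e+00, -2.39643321e-03]), 'joint_vel': array([ 5.68200605e-04, -2.49382909e-03, -1.53931516e-03,  2.96939282e-05,
       -1.17738472e-03,  7.63034227e-04]), 'joint_efforts': array([-1.25208935e-03, -6.05637789e+01, -3.42340028e+01, -8.38188953e-05,
        6.15957164e-03,  4.58189186e-05]), 'position': array([ 0.24258072, -0.57563715,  0.24773724]), 'orientation': array([-0.14012994,  0.69345746, -0.69273377,  0.14000099]), 'wrist_force': array([ 0.04923826, -0.51554557,  0.4979455 ]), 'ft_torque': array([-0.04766262,  0.0413772 , -0.03505526]), 'gripper_width': 0.08530818140657652} 0.017
```

View pics/top0.png

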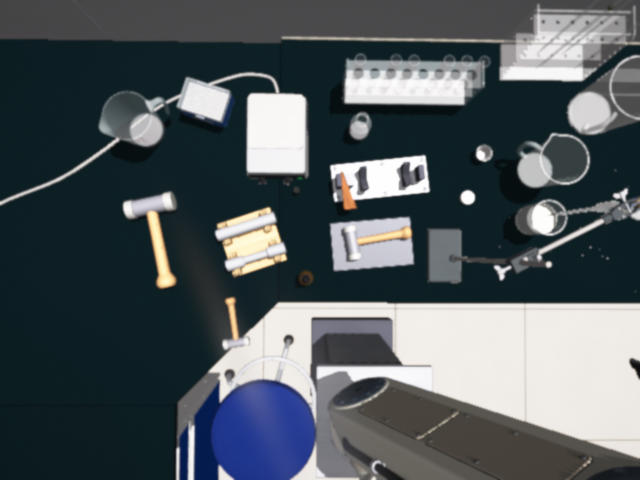

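View pics/scene0.png

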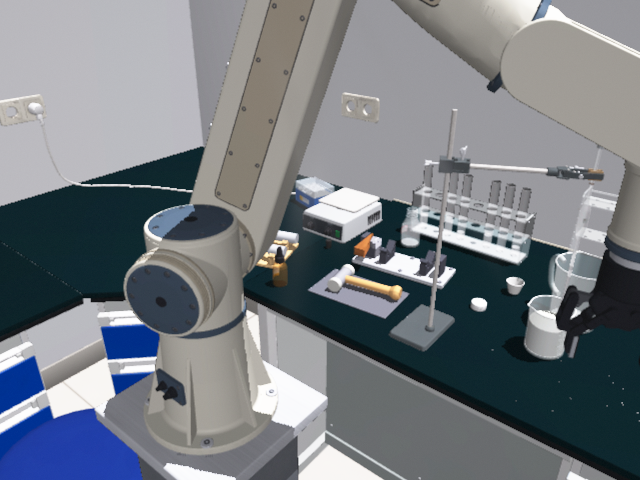

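```bash
cat > h.py <<'E'
import numpy as np,cv2
def load(n):
    d=np.load(f"{n}.npz"); return d["frame"],d["intrinsics"],d["view"]
def ray(K,V,uv):
    R,t=V[:3,:3],V[:3,3]; c=-R.T@t
    d=R.T@np.linalg.inv(K)@np.array([uv[0],uv[1],1.0]); return c,d
def onz(K,V,uv,z):
    c,d=ray(K,V,uv); return c+d*(z-c[2])/d[2]
def proj(K,V,p):
    q=V[:3,:3]@np.asarray(p,float)+V[:3,3]; q=K@q; return q[:2]/q[2]
def tri(a,b):
    A=[];B=[]
    M=np.zeros((3,3));v=np.zeros(3)
    for c,d in(a,b):
        d=d/np.linalg.norm(d);P=np.eye(3)-np.outer(d,d);M+=P;v+=P@c
    p=np.linalg.solve(M,v); return p,[np.linalg.norm((np.eye(3)-np.outer(d,d)/(d@d))@(p-c)) for c,d in(a,b)]
E
python3 - <<'E'
from h import *
f,K,V=load("top0")
c=f[135:285,200:440]; cv2.imwrite("pics/topz.png",cv2.resize(c,(792,495),interpolation=cv2.INTER_CUBIC)[...,::-1])
c2=load("scene0")[0][90:340,230:560]; cv2.imwrite("pics/scz.png",cv2.resize(c2,(792,600),interpolation=cv2.INTER_CUBIC)[...,::-1])
Ks,Vs=load("scene0")[1:]
print("cams",-V[:3,:3].T@V[:3,3],-Vs[:3,:3].T@Vs[:3,3])
# stand rod
print("rod base",onz(K,V,(453,258),0.01),onz(Ks,Vs,(432,328),0.01))
b=onz(Ks,Vs,(432,328),0.01)
for z in (.2,.3,.4,.5,.6): print(z,proj(Ks,Vs,[b[0],b[1],z]),proj(K,V,[b[0],b[1],z]))
E
```

```text
cams [0.47065899 0.16987695 1.2034802 ] [-0.47220328 -0.64086012  0.73233788]
rod base [ 0.44792788 -0.21493768  0.01      ] [ 0.4555272 -0.2154345  0.01     ]
0.2 [440.77387932 253.02442608] [479.55592839 256.44332377]
0.3 [445.95667948 208.73575937] [497.86243474 257.28494369]
0.4 [451.59604472 160.54559966] [520.68538643 258.33420182]
0.5 [457.75508461 107.91465567] [549.93136851 259.67875116]
0.6 [464.5091018   50.19944257] [588.75583464 261.46365993]
```

View pics/topz.png

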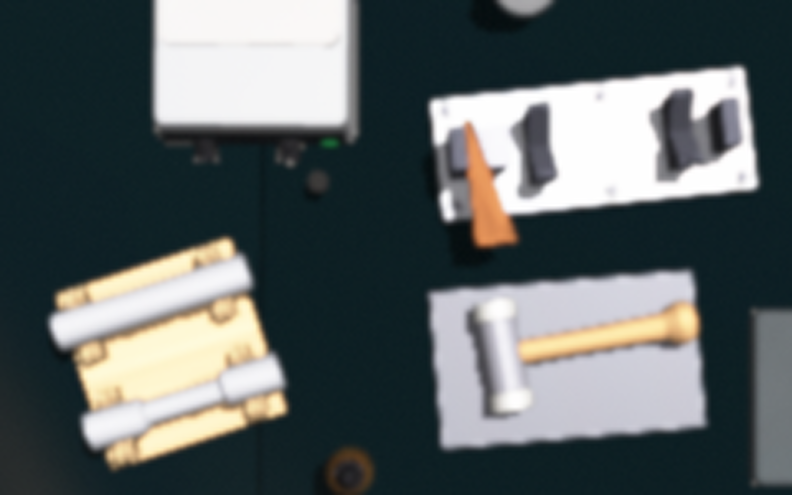

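View pics/scz.png

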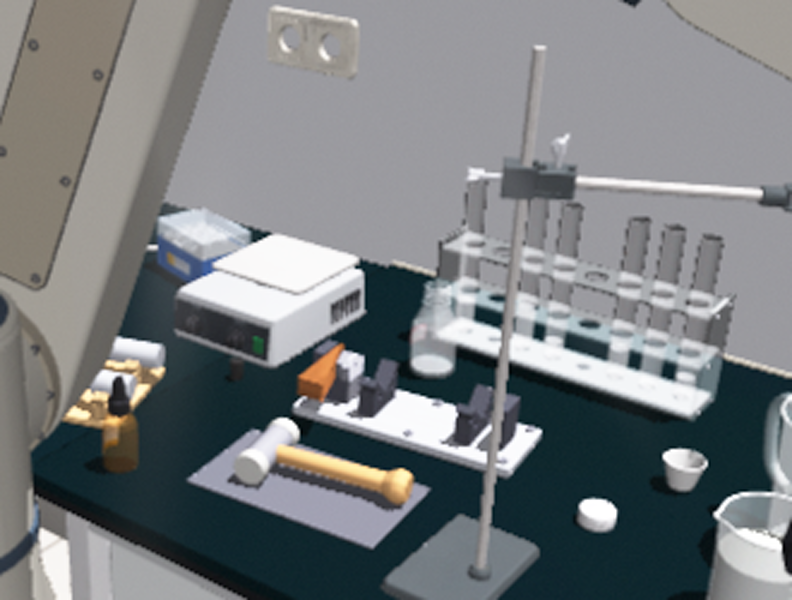

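```bash
cat > m1.py <<'E'
from h import *
f,K,V=load("top0"); hsv=cv2.cvtColor(f,cv2.COLOR_RGB2HSV)
img=f.copy()
def comp(mask,box):
    x0,y0,x1,y1=box; m=np.zeros_like(mask); m[y0:y1,x0:x1]=mask[y0:y1,x0:x1]
    m=cv2.morphologyEx(m,cv2.MORPH_CLOSE,np.ones((3,3)))
    n,l,s,c=cv2.connectedComponentsWithStats(m); i=1+np.argmax(s[1:,4]); return (l==i).astype(np.uint8)
def rect(m,z,name):
    p=np.argwhere(m)[:,::-1].astype(np.float32)
    # cast every pixel to plane, then rect in world mm
    cs=cv2.findContours(m,cv2.RETR_EXTERNAL,cv2.CHAIN_APPROX_NONE)[0]; cs=max(cs,key=len)[:,0]
    w=np.array([onz(K,V,q,z)[:2] for q in cs])
    r=cv2.minAreaRect((w*1000).astype(np.float32)); print(name,np.round(r[0],1),np.round(r[1],1),round(r[2],2))
    cv2.drawContours(img,[cs[:,None]],-1,(255,0,0),1)
    return r
S=hsv[...,1];Vv=hsv[...,2]
plate=comp(((S<40)&(Vv>200)).astype(np.uint8),(325,150,435,205)); rect(plate,.012,"plate")
mat=comp(((Vv>90)&(Vv<250)&(S<60)).astype(np.uint8),(325,212,420,275)); rect(mat,.003,"mat")
bar=((S<35)&(Vv>130)).astype(np.uint8)
wb=comp(bar,(215,238,295,280)); rect(wb,.04,"lower bar")
sb=comp(bar,(210,205,285,238)); rect(sb,.04,"upper bar")
rk=comp((((S>20)&(Vv>80))|(Vv>130)).astype(np.uint8),(210,200,292,280)); rect(rk,.04,"rack")
cv2.imwrite("pics/m1.png",cv2.resize(img[135:285,200:440],(792,495),interpolation=cv2.INTER_NEAREST)[...,::-1])
E
python3 m1.py
```

```text
plate [666.1 -12.2] [100.5 262. ] 6.53
mat [486.4   8.4] [134.1 224.2] 5.22
lower bar [450.  323.6] [ 30.  165.5] 17.91
upper bar [529.8 349.8] [ 29.4 164.9] 18.34
rack [488.1 335.9] [152.  168.3] 18.55
```

View pics/m1.png

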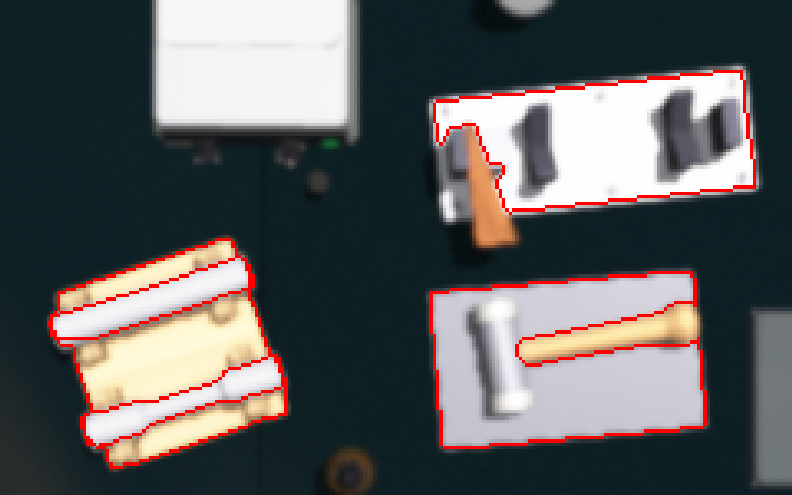

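```bash
cat >> h.py <<'E'
from scipy.spatial.transform import Rotation as Rot
def qdown(a):
    c,s=np.cos(a),np.sin(a)
    return Rot.from_matrix(np.array([[s,0,c],[-c,0,s],[0,-1,0]])).as_quat()
def snap(n):
    from workcell import vision
    c=vision.read_camera(n.rstrip("0123456789_")); np.savez(f"{n}.npz",**{k:np.array(c[k]) for k in("frame","intrinsics","view")})
    cv2.imwrite(f"pics/{n}.png",c["frame"][...,::-1]); return c
E
python3 - <<'E'
from h import *
from workcell import bot, hand, kinematics, get_obs, vision
o=get_obs(); print(Rot.from_quat(o["orientation"]).as_matrix().round(3).tolist())
u=np.array([np.cos(-1.174),np.sin(-1.174)])
j=kinematics.solve_ik([*(0.34*u),0.27],o["orientation"]); print(np.round(j,3))
j=np.array(j); 
bot.goto_joints(j)
j2=j.copy(); j2[0]=0.623; bot.goto_joints(j2)
for a in (np.radians(18.0),np.radians(18.0)+np.pi):
    print(a,kinematics.solve_ik([.45,.3236,.2],qdown(a)))
print(get_obs()["time_s"],get_obs()["position"])
E
```

```text
[[-0.922, -0.0, 0.388], [-0.388, 0.001, -0.922], [-0.0, -1.0, -0.001]]
[-1.178 -0.148  2.151  0.     1.14  -0.006]
0.3141592653589793 [ 6.20731137e-01  2.96713063e-01  1.83265470e+00 -4.44089210e-16
  1.01222489e+00  3.06571871e-01]
3.4557519189487724 [ 6.20731137e-01  2.96713063e-01  1.83265470e+00 -4.44089210e-16
  1.01222489e+00 -2.83502078e+00]
3.425 [0.27552584 0.19924083 0.26995342]
```

Run:
```python
from h import *
from workcell import bot, hand, kinematics, get_obs, vision
bot.reach([.43,.315,.23],qdown(np.radians(18)))
snap("wrist1"); snap("top1")
print(get_obs()["time_s"],get_obs()["position"])
```

```text
4.3333 [0.42911133 0.31409051 0.23061751]
```

View pics/wrist1.png

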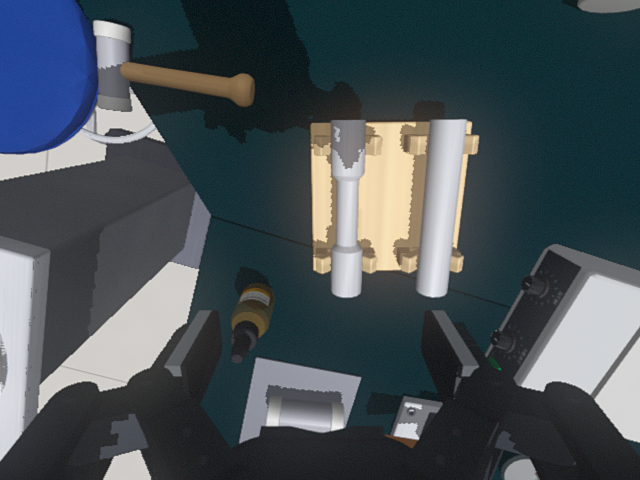

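Run:
```python
from h import *
f,K,V=load("wrist1")
cam=-V[:3,:3].T@V[:3,3]; print("cam",cam)
c=f[105:310,300:490]; cv2.imwrite("pics/w1z.png",cv2.resize(c,None,fx=2.9,fy=2.9,interpolation=cv2.INTER_CUBIC)[...,::-1])
# expected projections from the top estimate
a=np.radians(17.9);x=np.array([np.cos(a),np.sin(a),0]);y=np.array([-np.sin(a),np.cos(a),0]);m=np.array([.450,.3236,.04])
for t in(-.08,-.035,0,.035,.08):
    print(t,[proj(K,V,m+t*y+s*x).round(1).tolist() for s in(-.01,0,.01)])
```

```text
cam [0.40374458 0.39379662 0.35396718]
-0.08 [[334.0, 289.4], [344.1, 289.4], [354.3, 289.5]]
-0.035 [[334.6, 246.6], [345.2, 246.6], [355.7, 246.6]]
0 [[335.1, 210.6], [346.0, 210.6], [357.0, 210.6]]
0.035 [[335.6, 171.9], [347.0, 171.9], [358.3, 171.9]]
0.08 [[336.3, 117.8], [348.3, 117.8], [360.2, 117.8]]
```

View pics/w1z.png

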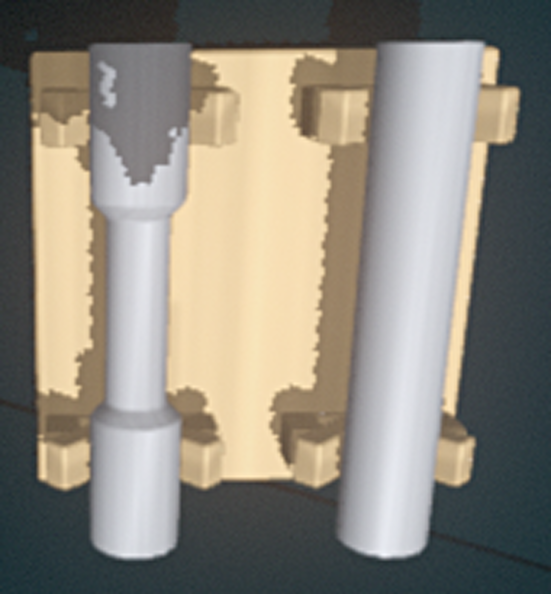

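Run:
```python
from h import *
f,K,V=load("wrist1")
a=np.radians(17.9);x=np.array([np.cos(a),np.sin(a),0]);y=np.array([-np.sin(a),np.cos(a),0]);m=np.array([.450,.3236,.04])
for n,p,z in [("end-",(346.9,296),.055),("end-",(346.9,296),.04),("end-",(346.9,296),.025),("end+",(348.3,119.5),.055),("end+",(348.3,119.5),.025),("waist mid",(347.3,212),.04)]:
    w=onz(K,V,p,z)-m; print(n,z,"x,y in bar frame",w@x,w@y)
```

```text
end- 0.055 x,y in bar frame 0.001709715588619007 -0.07920106738230764
end- 0.04 x,y in bar frame 0.002921423028344058 -0.08723957606978222
end- 0.025 x,y in bar frame 0.004133130468069121 -0.09527808475725678
end+ 0.055 x,y in bar frame -0.0010244975136422432 0.07876913593474845
end+ 0.025 x,y in bar frame 0.0011245514864315301 0.07854371173389967
waist mid 0.04 x,y in bar frame 0.0011911571122826 -0.0013167661240625081
```

Run:
```python
from h import *
from workcell import bot, hand, kinematics, get_obs, vision
q=qdown(np.radians(18.1)); hand.move_gripper(.06,40)
bot.reach([.4505,.3237,.14],q)
bot.servo_line([.4505,.3237,.038],velocity=.12)
print(hand.move_gripper(0.0,40))
o=get_obs(); print(o["gripper_width"],o["position"],o["wrist_force"],o["time_s"])
bot.servo_line([.4505,.3237,.16],velocity=.12)
o=get_obs(); print(o["gripper_width"],o["position"],o["wrist_force"],o["time_s"])
snap("wrist2")
```

```text
False
0.01884003908485998 [0.45046909 0.32377796 0.03859675] [-2.38626146 -0.68824002  5.77988409] 6.6167
0.01892616942544244 [0.45002306 0.32335325 0.15919694] [ 0.22563138 -1.17412544 -2.20433913] 7.7833
```

View pics/wrist2.png

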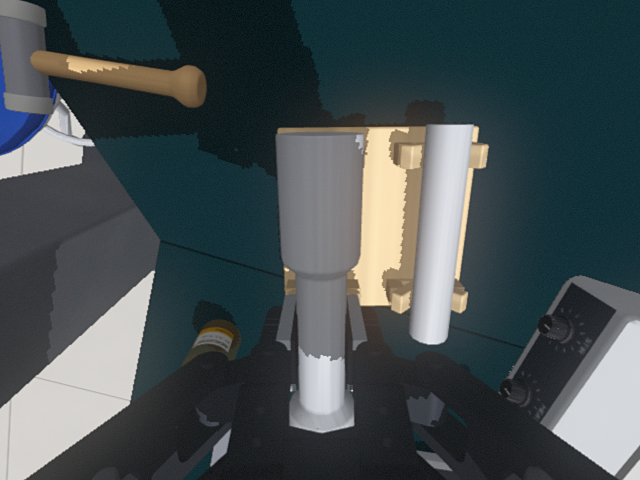

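Run:
```python
from h import *
from workcell import bot, hand, kinematics, get_obs, vision
bot.servo_line([.4505,.3237,.21],velocity=.2)
q=qdown(np.radians(6.53))
bot.reach([.6663,-.0136,.2],q)
bot.dwell(.2)
snap("wrist3"); snap("top3"); snap("scene3")
o=get_obs(); print(o["gripper_width"],o["position"],o["wrist_force"],o["time_s"])
f,K,V=load("wrist3"); print(-V[:3,:3].T@V[:3,3])
```

```text
0.018609234518423574 [ 0.66624137 -0.01296834  0.20014845] [-0.01608555 -0.98772961 -3.61266625] 10.0667
[0.65688335 0.07087342 0.32440566]
```

View pics/wrist3.png

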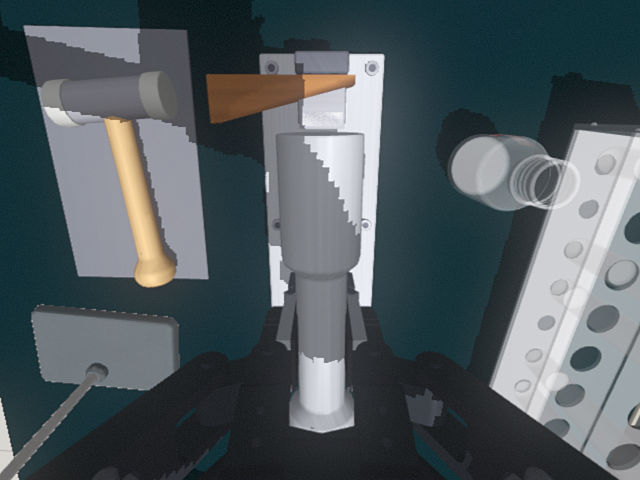

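View pics/top3.png

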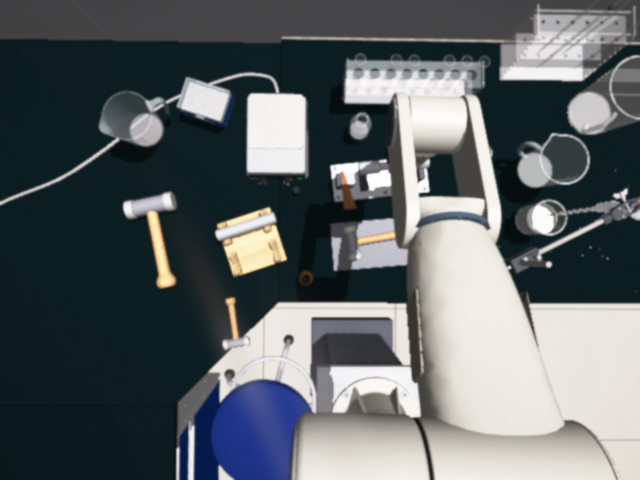

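View pics/scene3.png

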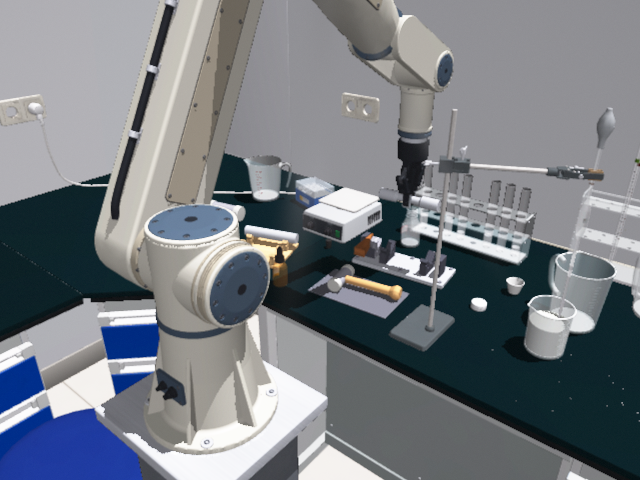

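Run:
```python
from h import *
f,K,V=load("wrist3")
c=f[40:300,240:400]; cv2.imwrite("pics/w3z.png",cv2.resize(c,None,fx=2.3,fy=2.3,interpolation=cv2.INTER_CUBIC)[...,::-1])
a=np.radians(6.53);X=np.array([np.cos(a),np.sin(a),0]);Y=np.array([-np.sin(a),np.cos(a),0]);o=np.array([.6661,-.0122,0])
for p in [(-.05,.131,.012),(.05,.131,.012),(-.05,-.04,.012),(.05,-.04,.012),(-.016,.0825,.062),(.016,.0825,.062),(-.05,.104,.055),(0,.12,.07)]:
    print(p,proj(K,V,o+p[0]*X+p[1]*Y+[0,0,p[2]]).round(1))
# bar outline
from workcell import get_obs
t=get_obs(); T=t["position"]; R=Rot.from_quat(t["orientation"]).as_matrix()
for p in [(-.015,.08,.002),(.015,.08,.002),(0,.08,.017),(-.01,.035,.002),(.01,.035,.002),(0,.035,.002)]:
    print("bar",p,proj(K,V,T+p[0]*X+p[1]*Y+[0,0,p[2]]).round(1))
```

```text
(-0.05, 0.131, 0.012) [257.   53.2]
(0.05, 0.131, 0.012) [383.7  53.3]
(-0.05, -0.04, 0.012) [267.7 255. ]
(0.05, -0.04, 0.012) [373.3 254.9]
(-0.016, 0.0825, 0.062) [297.5 118.5]
(0.016, 0.0825, 0.062) [343.2 118.5]
(-0.05, 0.104, 0.055) [248.8  85.9]
(0, 0.12, 0.07) [320.3  57. ]
bar (-0.015, 0.08, 0.002) [274.6 130.8]
bar (0.015, 0.08, 0.002) [365.5 130.8]
bar (0, 0.08, 0.017) [320.  132.8]
bar (-0.01, 0.035, 0.002) [293.3 257.5]
bar (0.01, 0.035, 0.002) [347.1 257.5]
bar (0, 0.035, 0.002) [320.2 257.5]
```

View pics/w3z.png

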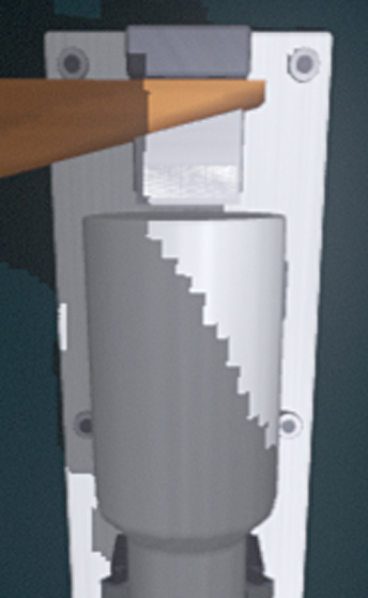

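Run:
```python
from h import *
f,K,V=load("top0")
c=f[148:215,322:437]; cv2.imwrite("pics/t0z.png",cv2.resize(c,None,fx=6.9,fy=6.9,interpolation=cv2.INTER_CUBIC)[...,::-1])
f,Ks,Vs=load("scene0")
c=f[225:290,345:460]; cv2.imwrite("pics/s0z.png",cv2.resize(c,None,fx=6.9,fy=6.9,interpolation=cv2.INTER_CUBIC)[...,::-1])
a=np.radians(6.53);X=np.array([np.cos(a),np.sin(a),0]);Y=np.array([-np.sin(a),np.cos(a),0]);o=np.array([.6661,-.0122,0])
for n,p in [("sad+ x- outer",(-.033,.068,.057)),("inner",(-.033,.048,.057)),("sad- inner x-",(-.033,-.048,.057)),("outer",(-.033,-.068,.057)),("sad+ x+ outer",(.033,.068,.057)),("inner",(.033,.048,.057)),("sad- inner x+",(.033,-.048,.057)),("outer",(.033,-.068,.057)),("stop face top",(0,-.086,.062)),("post face top",(0,.12,.07)),("jaw",(0,.083,.062))]:
    P=o+p[0]*X+p[1]*Y+[0,0,p[2]]
    print(n,"top",((proj(K,V,P)-[322,148])*6.9+3).round(0),"scene",((proj(Ks,Vs,P)-[345,225])*6.9+3).round(0))
```

```text
sad+ x- outer top [252. 295.] scene [213. 154.]
inner top [304. 289.] scene [259. 167.]
sad- inner x- top [553. 263.] scene [490. 231.]
outer top [604. 258.] scene [540. 245.]
sad+ x+ outer top [233. 124.] scene [288.  90.]
inner top [285. 119.] scene [333. 102.]
sad- inner x+ top [534.  93.] scene [558. 162.]
outer top [585.  88.] scene [607. 175.]
stop face top top [644. 166.] scene [620. 210.]
post face top top [110. 218.] scene [136.  61.]
jaw top [205. 211.] scene [218. 101.]
```

View pics/t0z.png

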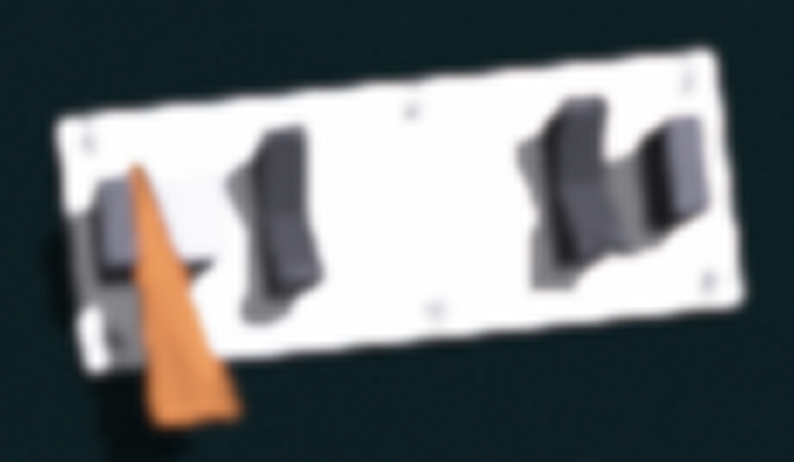

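View pics/s0z.png

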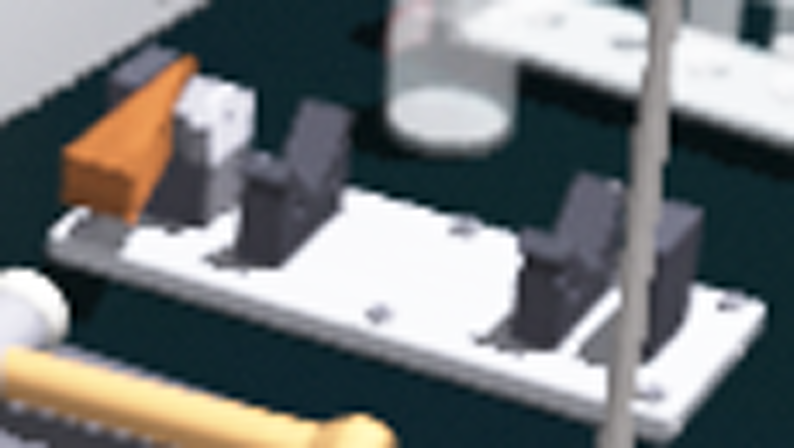

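Run:
```python
from h import *
from workcell import bot, hand, kinematics, get_obs, vision
bot.servo_line([.575,-.05,.27],velocity=.25); bot.dwell(.15)
snap("wrist4"); print(get_obs()["time_s"])
f,K,V=load("wrist4"); print(-V[:3,:3].T@V[:3,3])
```

```text
10.9
[0.56650964 0.03371409 0.39301007]
```

View pics/wrist4.png

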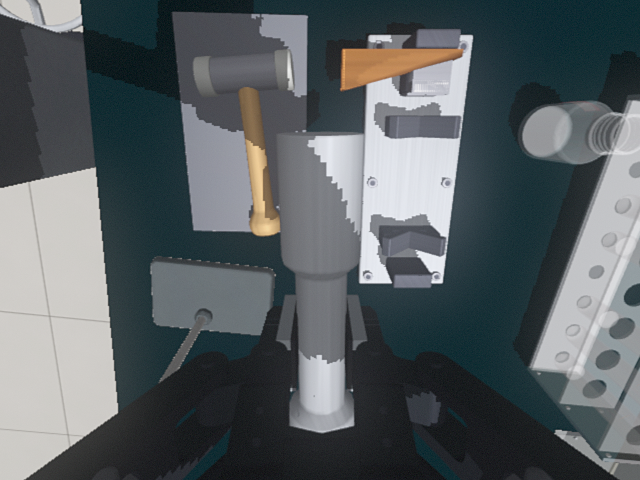

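Run:
```python
from h import *
f,K,V=load("wrist4")
c=f[20:295,330:485]; s=2.15
a=np.radians(6.53);X=np.array([np.cos(a),np.sin(a),0]);Y=np.array([-np.sin(a),np.cos(a),0]);o=np.array([.6661,-.0122,0])-.0085*Y
big=cv2.resize(c,None,fx=2.15*1,fy=2.15,interpolation=cv2.INTER_CUBIC)[...,::-1].copy()
clean=big.copy()
for p in [(sx*.033,sy,.057) for sx in(-1,1) for sy in(.068,.048,-.048,-.068)]+[(0,-.086,.062),(0,.12,.07),(-.05,.131+.0085,.012),(.05,.131+.0085,.012),(-.05,-.131+.0085,.012),(.05,-.131+.0085,.012)]:
    q=(proj(K,V,o+p[0]*X+p[1]*Y+[0,0,p[2]])-[330,20]+.5)*s
    cv2.drawMarker(big,tuple(int(round(v)) for v in q),(0,0,255),cv2.MARKER_CROSS,7,1)
cv2.imwrite("pics/w4z.png",np.hstack([clean,big]))
```

```text
(no output)
```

View pics/w4z.png

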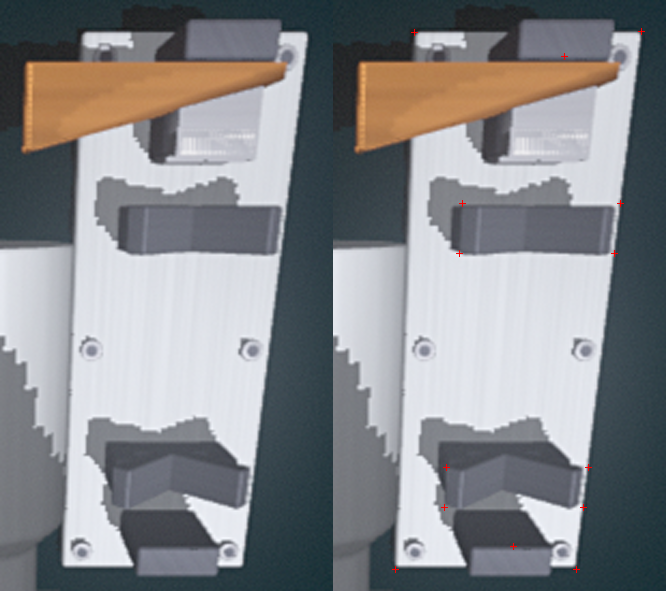

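Run:
```python
from h import *
from workcell import bot, hand, kinematics, get_obs, vision
x,y=.6673,-.0223
bot.servo_line([x,y,.2],velocity=.25)
bot.servo_line([x,y,.09],velocity=.12); bot.dwell(.2)
o=get_obs(); print(o["position"],o["wrist_force"]); snap("wrist5"); snap("scene5")
f0=o["wrist_force"]
for z in (.066,.060,.057,.0555,.0545,.0535,.0528):
    bot.servo_line([x,y,z],velocity=.05); bot.dwell(.05)
    o=get_obs(); d=o["wrist_force"]-f0; print(z,o["position"].round(4),d.round(1),o["time_s"])
    if d[2]>12: break
snap("wrist6"); snap("scene6")
```

```text
[ 0.66774576 -0.02230696  0.0907908 ] [-0.02428466  0.25568506 -3.21445809]
0.066 [ 0.6674 -0.0223  0.066 ] [ 0.3 -0.5  0.9] 13.575
0.06 [ 0.6672 -0.0223  0.0599] [ 0.2 -0.9  1.6] 13.8917
0.057 [ 0.6672 -0.0223  0.0569] [ 0.1 -0.8  0.9] 14.1917
0.0555 [ 0.6673 -0.0223  0.0555] [ 0.3 -0.5  0.7] 14.4917
0.0545 [ 0.6673 -0.0223  0.0545] [ 0.6 -0.7  0.7] 14.7917
0.0535 [ 0.6675 -0.0223  0.0538] [-1.  -0.9  5.9] 15.0917
0.0528 [ 0.6675 -0.0223  0.0538] [-3.5  0.  11.7] 15.3917
```

View pics/wrist6.png

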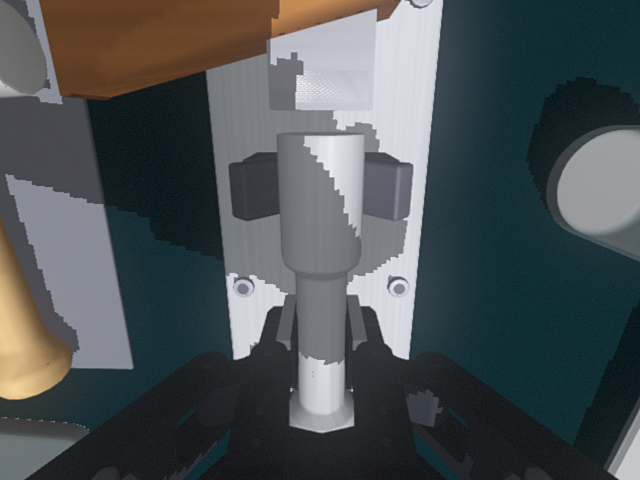

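View pics/scene6.png

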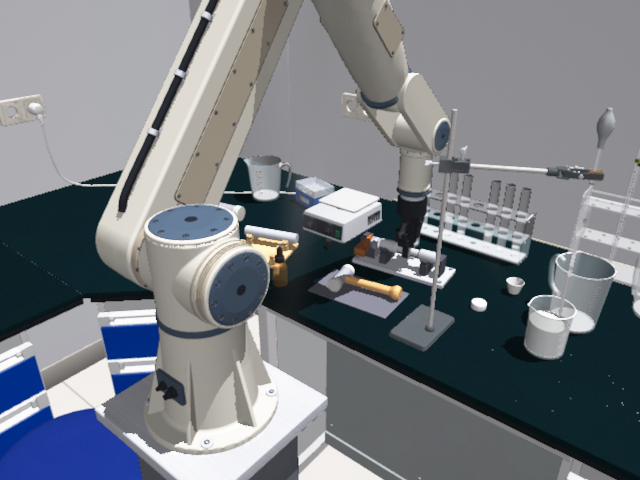

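Run:
```python
from h import *
from workcell import bot, hand, kinematics, get_obs, vision
hand.move_gripper(.05); bot.dwell(.3)
p=get_obs()["position"]
bot.servo_line([p[0],p[1],.2],velocity=.2)
o=get_obs(); print(o["gripper_width"],o["position"].round(4),o["wrist_force"].round(1),o["time_s"])
bot.reach([.53,-.06,.27],qdown(np.radians(6.5))); 
snap("wrist7"); snap("scene7")
print(get_obs()["time_s"])
```

```text
0.050273107099083295 [ 0.6665 -0.0223  0.1988] [-0.5  0.5 -0.2] 17.0833
17.8583
```

View pics/wrist7.png

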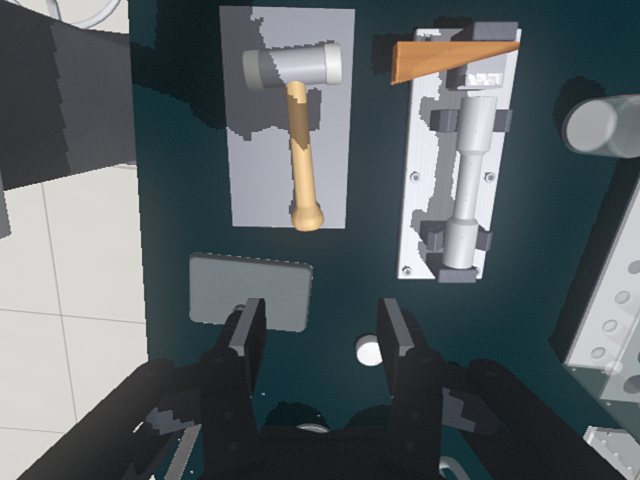

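Run:
```python
from h import *
f,K,V=load("wrist7")
c=f[20:240,215:530]; cv2.imwrite("pics/w7z.png",cv2.resize(c,None,fx=2.5,fy=2.5,interpolation=cv2.INTER_CUBIC)[...,::-1])
# handle by colour
for name,box in(("wrist7",(280,80,330,235)),("top0",(355,225,415,250))):
    f,K,V=load(name); h=cv2.cvtColor(f,cv2.COLOR_RGB2HSV)
    m=((h[...,0]>8)&(h[...,0]<30)&(h[...,1]>70)&(h[...,2]>60)); x0,y0,x1,y1=box
    pts=np.argwhere(m[y0:y1,x0:x1])[:,::-1]+[x0,y0]
    w=np.array([onz(K,V,p,.021)[:2] for p in pts])
    # centre line: slice along y, drop the knob
    ys=w[:,1]; L=[]
    for lo in np.arange(ys.min()+.045,ys.max()-.01,.006):
        s=w[(ys>=lo)&(ys<lo+.006)]
        L.append([lo+.003,(s[:,0].min()+s[:,0].max())/2,s[:,0].max()-s[:,0].min()])
    L=np.array(L); k=np.polyfit(L[:,0],L[:,1],1); print(name,"x=",k,"y range",ys.min(),ys.max(),"width",L[:,2].mean())
```

```text
wrist7 x= [-0.1880003   0.50221459] y range -0.09705949906972317 0.05314596819453553 width 0.01967306521718635
top0 x= [-0.19150816  0.50071624] y range -0.09934688712311568 0.04768619884694893 width 0.01733026928490692
```

View pics/w7z.png

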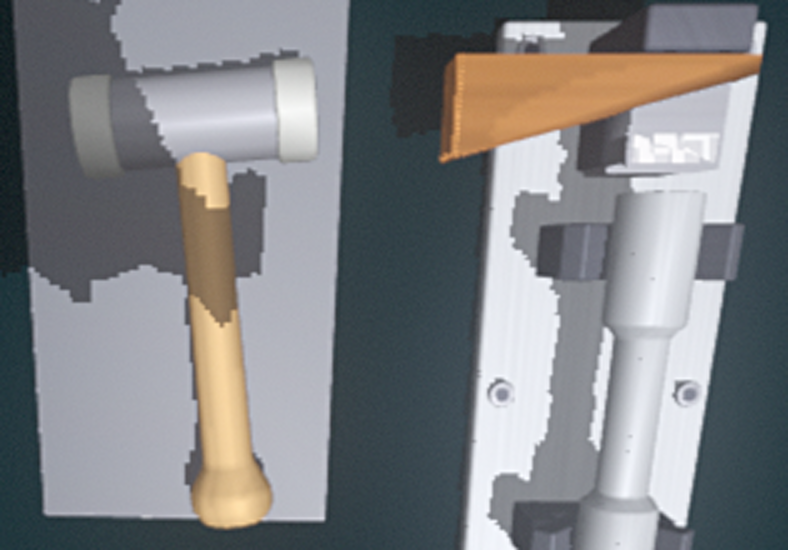

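Run:
```python
from h import *
f,K,V=load("wrist7"); g=lambda u,v:(215+u/2.5-.3,20+v/2.5-.3)
for n,p,z in [("head centre",g(193,117),.021),("left face",g(70,126),.021),("right face",g(317,110),.021),("far edge",g(193,68),.021),("near edge",g(200,162),.021),("knob end",g(235,527),.021)]:
    print(n,onz(K,V,p,z).round(4))
a=np.radians(6.53);X=np.array([np.cos(a),np.sin(a),0]);Y=np.array([-np.sin(a),np.cos(a),0]);o=np.array([.6671,-.0209,0])
for n,p,z in [("wedge top far corner",g(457,55),.066),("wedge top near corner",g(453,157),.066),("low far",g(447,100),.044),("low near",g(440,160),.044),("tip",g(760,57),.066),("jaw near left top",g(628,167),.062),("jaw near r",g(722,167),.062),("bar end top",g(655,192),.07)]:
    w=onz(K,V,p,z)-o; print(n,"jig",(w@X).round(4),(w@Y).round(4))
f,K,V=load("top0")
for n,p in [("head c top0",(200+500/3.3,135+357/3.3)),("face up",(200+493/3.3,135+300/3.3)),("face low",(200+508/3.3,135+412/3.3))]: print(n,onz(K,V,p,.021).round(4))
for n,p in [("wedge low L",(322+155/6.9,148+427/6.9)),("wedge low R",(322+240/6.9,148+415/6.9))]:
    w=onz(K,V,p,.066)-o; print(n,"jig",(w@X).round(4),(w@Y).round(4))
```

```text
head centre [0.4887 0.0652 0.021 ]
left face [0.4423 0.0569 0.021 ]
right face [0.5353 0.0728 0.021 ]
far edge [0.4873 0.0818 0.021 ]
near edge [0.4927 0.0498 0.021 ]
knob end [ 0.5209 -0.0959  0.021 ]
wedge top far corner jig -0.077 0.1186
wedge top near corner jig -0.0763 0.0879
low far jig -0.0754 0.1083
low near jig -0.0767 0.0887
tip jig 0.0225 0.1177
jaw near left top jig -0.015 0.0849
jaw near r jig 0.0174 0.0848
bar end top jig -0.0078 0.0765
head c top0 [0.4865 0.0652 0.021 ]
face up [0.5333 0.0712 0.021 ]
face low [0.4414 0.0584 0.021 ]
wedge low L jig -0.0814 0.119
wedge low R jig -0.0802 0.0864
```

Run:
```python
from h import *
from workcell import bot, hand, kinematics, get_obs, vision
q=qdown(np.radians(10.8)); g=[.4974,.0213]
bot.reach([*g,.12],q)
bot.servo_line([*g,.024],velocity=.12)
hand.move_gripper(0.0,120)
o=get_obs(); print(o["gripper_width"],o["position"].round(4),o["wrist_force"].round(1),o["time_s"])
bot.servo_line([*g,.11],velocity=.12)
a=np.radians(6.53);X=np.array([np.cos(a),np.sin(a),0]);Y=np.array([-np.sin(a),np.cos(a),0]);O=np.array([.6671,-.0209,0])
p=O-.16*X+.059*Y
bot.servo_line([p[0],p[1],.11],qdown(a),velocity=.12); bot.dwell(.15)
o=get_obs(); print(o["gripper_width"],o["position"].round(4),o["wrist_force"].round(1),o["time_s"])
snap("wrist8"); snap("scene8")
```

```text
0.016112713713124678 [0.4982 0.0214 0.0251] [-1.7 -0.1  9.6] 19.95
0.01622998572589907 [0.501  0.0196 0.1095] [ 0.   0.1 -3.4] 21.2167
```

View pics/wrist8.png

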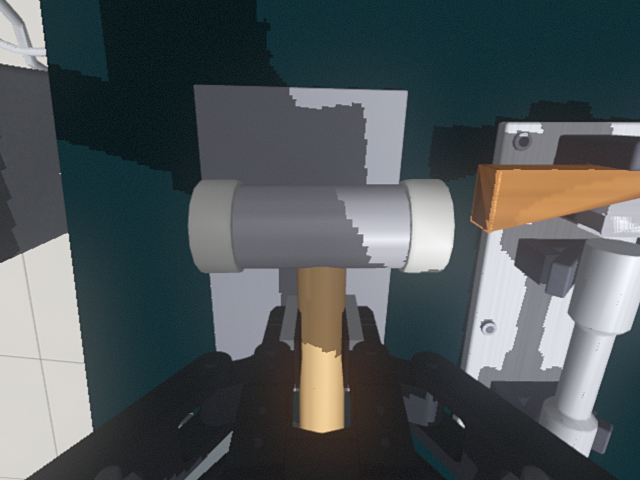

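View pics/scene8.png

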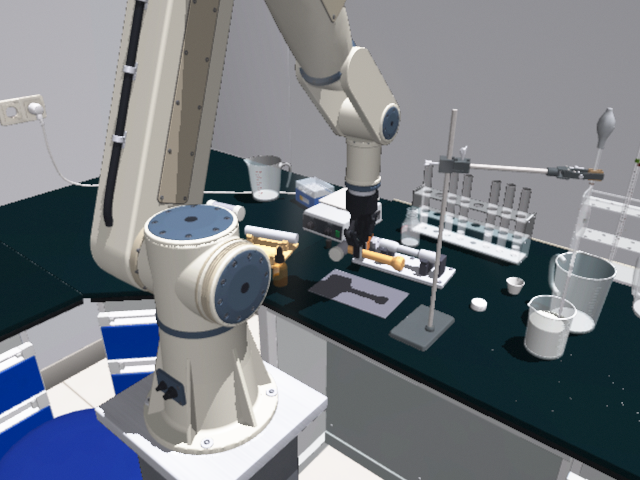

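Run:
```python
from h import *
f,K,V=load("wrist8")
a=np.radians(6.53);X=np.array([np.cos(a),np.sin(a),0]);Y=np.array([-np.sin(a),np.cos(a),0]);O=np.array([.6671,-.0209,0])
print("cam",-V[:3,:3].T@V[:3,3])
for z in(.1,.1065,.112):
  for n,p in [("L",(189.5,226)),("R",(454.5,226)),("C",(322,227))]:
    w=onz(K,V,p,z)-O; print(z,n,(w@X).round(4),(w@Y).round(4))
T=np.array([.501,.0196,0]); print("tcp jig",(T-O)@X,(T-O)@Y)
for n,p,z in [("wedge near top",(497,231),.066),("wedge far",(495,166),.066),("w low far",(478,165),.044),("w low near",(472,222),.044)]:
    w=onz(K,V,p,z)-O; print(n,(w@X).round(4),(w@Y).round(4))
```

```text
cam [0.4918289  0.10282693 0.23374824]
0.1 L -0.212 0.1022
0.1 R -0.1075 0.1022
0.1 C -0.1598 0.1018
0.1065 L -0.2095 0.1042
0.1065 R -0.1101 0.1042
0.1065 C -0.1598 0.1038
0.112 L -0.2073 0.1059
0.112 R -0.1123 0.1059
0.112 C -0.1598 0.1055
tcp jig -0.16041661838515156 0.059126716007847545
wedge near top -0.0728 0.0893
wedge far -0.0789 0.1212
w low far -0.0773 0.1188
w low near -0.0761 0.0875
```

Run:
```python
from h import *
f,K,V=load("scene8")
a=np.radians(6.53);X=np.array([np.cos(a),np.sin(a),0]);Y=np.array([-np.sin(a),np.cos(a),0]);O=np.array([.6671,-.0209,0])
H=O-.1602*X+.104*Y
big=cv2.resize(f[225:285,310:420],None,fx=7,fy=7,interpolation=cv2.INTER_CUBIC)[...,::-1].copy()
for d,c in((0,(0,0,255)),):
  for z in(.1065,):
    for p in (H-.045*X, H-.17*Y+0*X):
        q=(proj(K,V,[p[0],p[1],z])-[310,225]+.5)*7; cv2.drawMarker(big,tuple(int(v) for v in q),c,0,12,1)
cv2.imwrite("pics/s8z.png",big)
```

```text
(no output)
```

View pics/s8z.png

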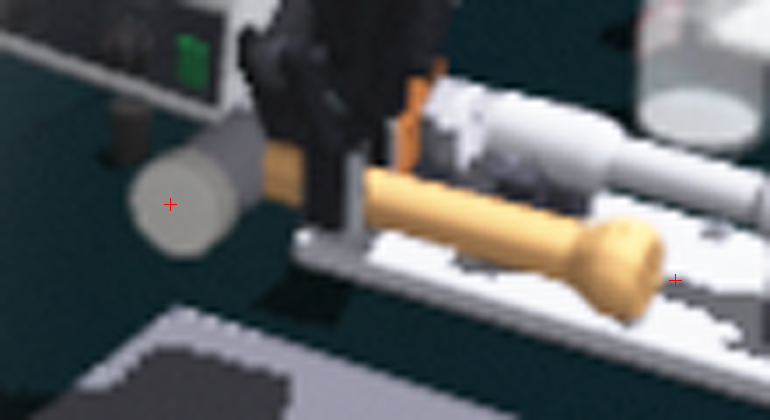

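```bash
cat > strike.py <<'E'
from h import *
from workcell import bot, hand, kinematics, get_obs, vision
a=np.radians(6.53);X=np.array([np.cos(a),np.sin(a),0]);Y=np.array([-np.sin(a),np.cos(a),0]);O=np.array([.6671,-.0209,0])
def P(x,z=.058): p=O+x*X+.059*Y; return [p[0],p[1],z]
def jx():
    o=get_obs(); return (o["position"]-O)@X,(o["position"]-O)@Y,o["wrist_force"],o["time_s"]
E
python3 - <<'E'
from strike import *
bot.servo_line(P(-.16),velocity=.12); bot.dwell(.1)
f0=get_obs()["wrist_force"]; print(f0.round(1))
bot.servo_line(P(-.130),velocity=.1)
x=-.130
while x<-.100:
    x+=.005; bot.servo_line(P(x),velocity=.05)
    j=jx(); d=j[2]-f0; print(round(x,4),round(j[0],4),round(j[1],4),"Fx",round(d@X,1),"Fy",round(d@Y,1),"Fz",round(d[2],1),round(j[3],2))
    if d@X<-25: break
snap("wrist9"); snap("scene9")
E
```

```text
[ 0.5 -0.4 -3.9]
-0.125 -0.125 0.059 Fx 0.3 Fy -0.1 Fz 0.3 22.7
-0.12 -0.1204 0.059 Fx -2.5 Fy -0.6 Fz -0.7 22.95
-0.115 -0.1156 0.059 Fx -3.8 Fy -0.7 Fz -1.6 23.2
-0.11 -0.1104 0.059 Fx -4.4 Fy 0.1 Fz -2.2 23.45
-0.105 -0.1051 0.059 Fx -3.9 Fy -0.3 Fz -1.2 23.7
-0.1 -0.0999 0.059 Fx -3.1 Fy 0.8 Fz -1.1 23.95
```

View pics/wrist9.png

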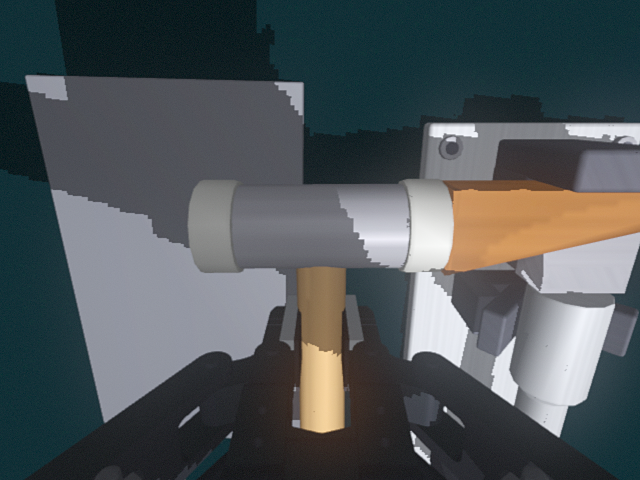

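Run:
```python
from strike import *
f0=np.array([.5,-.4,-3.9]); x=-.100
while x<-.066:
    x+=.003 if x<-.085 else .0015
    bot.servo_line(P(x),velocity=.03); 
    j=jx(); d=j[2]-f0; print(round(x,4),round(j[0],4),round(j[1],4),"Fx",round(d@X,1),"Fy",round(d@Y,1),"Fz",round(d[2],1),round(j[3],2))
    if d@X<-18: break
bot.dwell(.2); j=jx(); print(j)
snap("wrist10")
```

```text
-0.097 -0.097 0.059 Fx -4.2 Fy 0.6 Fz -1.1 24.3
-0.094 -0.094 0.059 Fx -3.9 Fy 1.1 Fz -1.4 24.55
-0.091 -0.091 0.059 Fx -4.9 Fy 1.0 Fz -0.9 24.8
-0.088 -0.088 0.059 Fx -4.3 Fy 1.0 Fz -0.7 25.05
-0.085 -0.085 0.059 Fx -4.1 Fy 0.4 Fz -0.3 25.3
-0.0835 -0.0837 0.059 Fx -5.5 Fy 0.8 Fz -0.5 25.55
-0.082 -0.0822 0.059 Fx -5.2 Fy 1.4 Fz -0.5 25.8
-0.0805 -0.0806 0.059 Fx -5.7 Fy 0.4 Fz -1.0 26.05
-0.079 -0.0791 0.059 Fx -5.0 Fy -0.1 Fz -0.6 26.3
-0.0775 -0.0775 0.059 Fx -5.4 Fy 0.9 Fz 0.0 26.55
-0.076 -0.0763 0.059 Fx -6.3 Fy -0.1 Fz 0.5 26.8
-0.0745 -0.0758 0.0589 Fx -8.6 Fy -0.7 Fz 2.2 27.05
-0.073 -0.0753 0.0588 Fx -12.7 Fy -1.1 Fz 3.8 27.3
-0.0715 -0.0748 0.0587 Fx -15.0 Fy -1.9 Fz 4.1 27.55
-0.07 -0.0744 0.0587 Fx -19.3 Fy -2.4 Fz 5.8 27.8
(np.float64(-0.07436008171861104), np.float64(0.058627288769949194), array([-16.80162381,  -5.14274616,   1.905275  ]), 28.0)
```

View pics/wrist10.png

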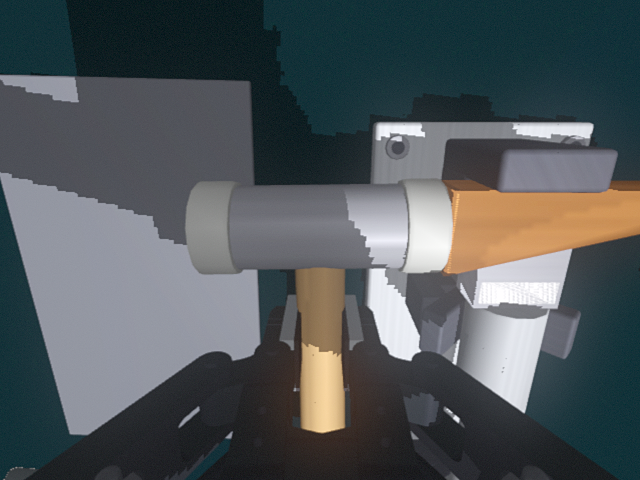

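Run:
```python
from strike import *
f0=np.array([.5,-.4,-3.9])
bot.servo_line(P(-.085),velocity=.05); bot.dwell(.1); f0=get_obs()["wrist_force"]; print(f0.round(1))
for x in (-.078,-.076,-.0745,-.073,-.0715,-.070):
    bot.servo_line(P(x),velocity=.05); j=jx(); d=j[2]-f0; print(x,round(j[0],4),"Fx",round(d@X,1),round(j[3],2))
    if d@X<-18: break
bot.servo_line(P(-.10),velocity=.08); bot.servo_line(P(-.165,.06),velocity=.12)
bot.servo_line(P(-.165,.09),velocity=.12); bot.dwell(.1)
snap("wrist11"); snap("scene11"); print(get_obs()["time_s"],get_obs()["gripper_width"])
```

```text
[-0.2  0.2 -4.8]
-0.078 -0.0773 Fx -0.1 28.89
-0.076 -0.0762 Fx -1.2 29.14
-0.0745 -0.0761 Fx -6.5 29.39
-0.073 -0.0757 Fx -8.2 29.64
-0.0715 -0.0752 Fx -12.4 29.89
-0.07 -0.0748 Fx -15.6 30.14
31.9583 0.0163503667727595
```

View pics/wrist11.png

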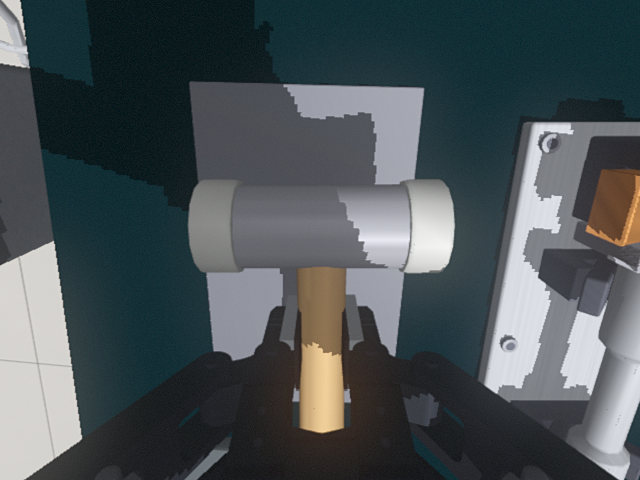

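Run:
```python
from strike import *
q=qdown(np.radians(10.8)); g=[.4978,.0213]
bot.servo_line([*g,.09],q,velocity=.12)
bot.servo_line([*g,.035],velocity=.12); bot.dwell(.1)
f0=get_obs()["wrist_force"]; print(f0.round(1))
for z in(.029,.0265,.025,.0242):
    bot.servo_line([*g,z],velocity=.04); d=get_obs()["wrist_force"]-f0; print(z,get_obs()["position"].round(4),d.round(1))
    if d[2]>4: break
bot.dwell(.1); hand.move_gripper(.05,30); bot.dwell(.3)
bot.servo_line([*g,.13],velocity=.12)
bot.reach([.47,-.06,.27],qdown(np.radians(6.5))); bot.dwell(.2)
snap("wrist12"); snap("scene12"); print(get_obs()["time_s"])
```

```text
[-0.3  0.2 -3.6]
0.029 [0.4977 0.0213 0.029 ] [-0.1 -0.7 -0.1]
0.0265 [0.4977 0.0213 0.0264] [-0.5  0.1 -0. ]
0.025 [0.498  0.0213 0.0252] [ 0.2 -0.4  3.4]
0.0242 [0.4981 0.0213 0.0251] [-3.5 -0.9 16.5]
36.825
```

View pics/wrist12.png

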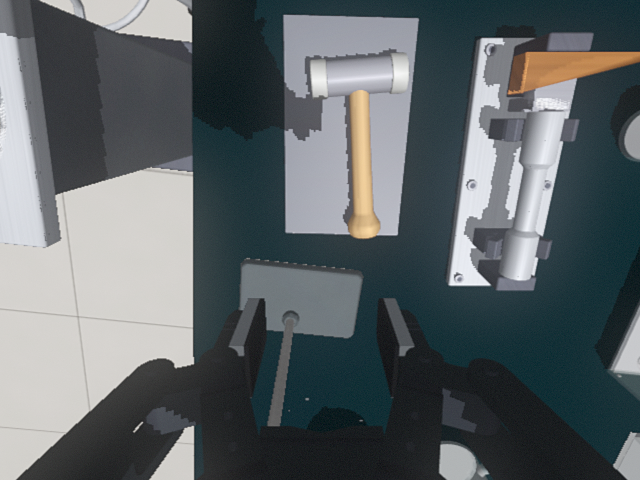

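View pics/scene12.png

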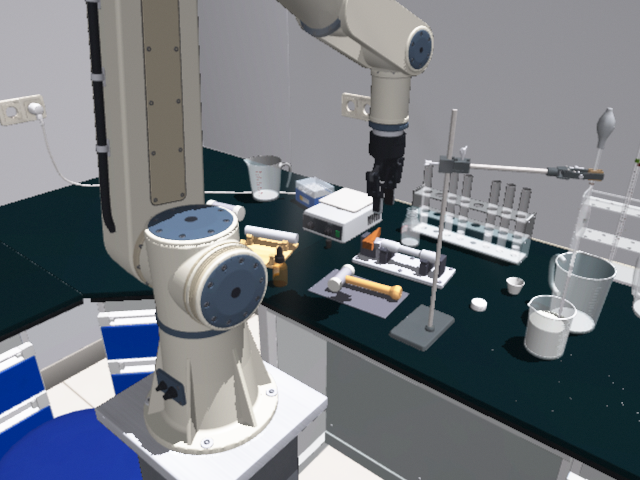

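Run:
```python
from strike import *
f,K,V=load("wrist12")
for n,p,z in [("wedge top",(524,53),.066),("wedge low near",(508,94),.044),("bar end",(543,110),.07)]:
    w=onz(K,V,p,z)-O; print(n,(w@X).round(4),(w@Y).round(4))
M=np.array([.4864,.0084,0]);b=np.radians(5.2);mx=np.array([np.cos(b),np.sin(b),0]);my=np.array([-np.sin(b),np.cos(b),0])
for n,p in [("head",(359,75)),("knob",(364,225))]:
    w=onz(K,V,p,.021); print(n,w.round(4),"mat",((w-M)@mx).round(4),((w-M)@my).round(4))
from workcell import hand_in
hand_in()
```

```text
wedge top -0.0336 0.1178
wedge low near -0.0307 0.0878
bar end -0.0114 0.0737
head [0.4915 0.0658 0.021 ] mat 0.0103 0.0567
knob [ 0.519  -0.0815  0.021 ] mat 0.0243 -0.0925
the job is handed in; nothing more can be done
```

The job is done and handed in. `hand_in()` gives no verdict, so what follows is from my own measurements.

- **Bar:** I took the waisted bar from the rack and lowered it into both V grooves. It met them at a TCP height of 53.8 mm, which puts the bar axis at about 55 mm, and I held it there before opening. The last pictures show it lying in both grooves between stop and jaw.
- **Wedge:** I gripped the middle-sized mallet, the one on the mat, about 45 mm from the head's middle and pressed the wedge in steadily in small steps rather than with swung taps. From first contact it went in about 46 mm. It then grew stiff, with about 19 N at the last step.
    - After backing off, a second push found the wedge where I had left it. It did not advance further, at up to about 16 N.
    - In the last picture the wedge's struck face had moved about 45 mm from its starting place.
- **Mallet:** It lies flat on the mat again, with its head at about +10, +57 mm in the mat's frame. The robot was clear of everything at about 37 s.

**Checks that disagreed:**
- The jig's plate is not centred on the jig's origin. The saddles showed an offset of about 8.5 mm, which I corrected before lowering the bar.
- The last picture put the bar's end at x = -11 mm in the jig's frame. I put that down to my coarse pixel pick on the bar's rounded rim, because the bar is visibly central in the grooves.
- The gripper read 16 mm on the 20 mm mallet handle, but the mallet did not shift in the grip.
- I could not measure the jaw force on the bar directly. That it is over 4 N is inferred from the push force and the wedge's travel.

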